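# Change over the paint-bottle mixer on the craft table

### The job

Change over the bottle mixer: first throw its lever into the open notch, the one nearest the robot; with it open, take every squat jar off the deck and stand it upright on the wooden tray, and stand every slim white bottle upright on the deck, between the front rail and the bar. Then throw the lever into the notch that the upright brass clip marks, and let go; leave the other things on the table where they are.

Things in the scene. Friction and masses are not known exactly. Their poses are not given: they have to be found in the camera images.
- mixer: grey bench bottle mixer, fixed, but placed and turned a little differently each run. Origin at table height under the middle of the deck; x points to its rear (away from the robot), y along the deck to the lever (left). Body x -50..+100, y -110..+110 mm, black rubber deck top 50 mm up. Lever tower x -80..+80, y 110..180 mm, flat steel top 110 mm up with a slot along x and three cross notches
- deck (a point): middle of the usable strip, on the deck's top face; axes as the mixer's. Strip bounds (inner faces): fixed front rail x = -30 mm, end rails y = -104 and +104 mm, sliding rear bar x = +42 mm (lever in middle notch), +24 (far), +60 (open). Rails stand 18 mm, bar 17 mm above the deck. Room for three items side by side, e.g. at y = -68, 0, +68 mm, x = -3 mm
- lever (a joint): lever angle, rad, hinge along the mixer's y: 0 upright, positive leaning to mixer +x (away from the robot). Sprung detent notches at -0.5 (open notch, nearest the robot, bar drawn back), 0 (middle) and +0.5 (far); stops at -0.6, +0.6. Left within 0.1 rad of a notch it snaps in, to about 0.03 rad; throwing it takes about 3 to 6 N at the knob. It drives the bar
- pivot (a point): the lever's hinge: 145 mm from the deck's middle along the mixer's +y, 30 mm above the table; axes as the mixer's
- knob (a point): centre of the black knob on top of the lever, a short fat disc 30 mm across whose flat ends, 26 mm apart, look along mixer +y and -y, 155 mm from the hinge; the stem below it is 10 mm thick. At lever angle a it lies 155*sin(a) mm along mixer x and 155*cos(a) mm above the hinge
- clip: small fixed brass clip, an upright tab 14 mm wide (along x), 5 mm thick and 22 mm tall on a 14 x 18 mm foot, on the tower's top, 24 mm to the +y side of the lever: it marks the notch to use, standing beside either the middle or the far notch; origin under its foot
- notch_mid (a point): where the clip stands when it marks the middle notch (lever 0): on the tower's top beside that notch
- notch_far (a point): where the clip stands when it marks the far notch (lever +0.5): 44 mm further along mixer +x. Beside the notch of these two that has no clip there is only a flat screw head, 12 mm across, 3 mm high
- tray: shallow light wooden tray, fixed, 130 mm (its x) by 170 mm (its y), floor 5 mm thick, rim 12 mm high and 5 mm thick; origin under its middle. Room for two jars, e.g. at y = -40 and +40 mm
- bottle1: slim white paint bottle with paper label, white all over: 44 mm across up to 52 mm height, then a narrow neck and a 24 mm wide cap, 88 mm tall in all, about 120 g, heavy at the foot; origin at the centre of its underside, z up. Two or three of the three are present (absent ones read None), standing on the table to the robot's left at the start
- bottle2: slim white paint bottle with paper label, white all over: 44 mm across up to 52 mm height, then a narrow neck and a 24 mm wide cap, 88 mm tall in all, about 120 g, heavy at the foot; origin at the centre of its underside, z up. Two or three of the three are present (absent ones read None), standing on the table to the robot's left at the start
- bottle3: slim white paint bottle with paper label, white all over: 44 mm across up to 52 mm height, then a narrow neck and a 24 mm wide cap, 88 mm tall in all, about 120 g, heavy at the foot; origin at the centre of its underside, z up. Two or three of the three are present (absent ones read None), standing on the table to the robot's left at the start
- jar1: squat glass jar with a black lid as wide as itself: 48 mm across (lid 47 mm), 60 mm tall, about 140 g; origin at the centre of its underside, z up. One or two are present (absent ones read None), standing on the mixer's deck at the start
- jar2: squat glass jar with a black lid as wide as itself: 48 mm across (lid 47 mm), 60 mm tall, about 140 g; origin at the centre of its underside, z up. One or two are present (absent ones read None), standing on the mixer's deck at the start
- spool: bystander: green flanged ribbon spool lying flat, 70 mm across, 26 mm high; origin under its middle
- button_tin: bystander: round flat aluminium tin, 64 mm across, 22 mm high; origin under its middle
- ribbon_cup: bystander: red open cup, 80 mm across, 75 mm high; origin under its middle
- glue: bystander: amber bottle with a black cap, 44 mm across, 120 mm high (larger than the slim white bottles, not one of them); origin under its middle
- pin_case: bystander: flat clear plastic case 90 x 60 x 30 mm; origin under its middle
- flat_brush: bystander: brush lying flat, origin under its middle
- bead_pot: bystander: clear round pot, 60 mm across, 35 mm high; origin under its middle
Not all that is in view belongs to the job. What is shaped like the bottle1 but blue or green is not meant. Leave any green or purple look-alike of the jar2 alone.

How it is judged:
By the outcome, as a careful person would: the job done as asked, in the order asked, and still so for the second after the job is handed in, with the robot touching nothing.
Of jar1, jar2 only 1 to 2 are there at a start; the rules pass over those that are not, and their reading is None.
Of bottle1, bottle2, bottle3 only 2 to 3 are there at a start; the rules pass over those that are not, and their reading is None.
At some moment in a run one of bottle1, bottle2, bottle3 may be knocked a few centimetres aside while the robot is not near it.
It also fails if it takes over 210 s, if anything falls off the work surface, if the arm or the gripper's body presses on something with over 40 N, if the wrist force passes 120 N, or if a joint passes its speed limit or range.

### The arm

A 6-joint arm with a two-finger parallel gripper is mounted at the origin on the work surface. World frame = base frame: x ahead of the robot, y to its left, z up, the work surface at z = 0. Lengths are in mm, angles in degrees, forces in N, time in s.
With the tool pointing down it reaches from about 200 to 875 mm from the base axis. Payload 3.4 kg.
Tool frame: the origin (TCP) lies at the very end of the fingers, on their centre line; the grasp point (between the pads) lies 19 mm behind it; z points along the fingers, y is the line along which they close (so a half turn about z gives the same grasp; the last joint's range is limited). The gripper opens to 94 mm and grips with 3 to 60 N. Pads are 16 mm wide; open, the fingers measure 119 mm over their backs; the gripper's body (75 mm by 177 mm) begins 78 mm behind the grasp point.
Start: joints at [-82.964, 15.808, 86.224, -0, 77.962, -6.933], TCP at [138.797, -558.033, 205.493] pointing down, gripper open.
Joint ranges: [-165.64, 165.64], [-43.16, 119.46], [12.63, 154.43], [-67.54, 247.53], [6.08, 155.33], [-154.97, 154.97]. Speed limits (degrees/s): [147.25, 147.25, 180, 180, 180, 180].

### API

Orientations are given as [roll, pitch, yaw] about the fixed x, y, z axes, in that order (R = Rz(yaw) Ry(pitch) Rx(roll)).
In Python, from cell import bot gives the robot as it stands. Calls block until the motion is done:
- bot.move_to(position, orientation): joint-space move of the TCP to a pose.
- bot.move_l(position, frame=None, v=150): straight line of the TCP; frame=None keeps the orientation; v is the mean speed in mm/s.
- bot.move_j(angles): joint-space move.
- bot.let_go() and bot.close_gripper(f_grip=None): open the fingers fully, or close them until they stop; f_grip is the grip in N (None keeps the last).
- bot.pause(seconds).
- bot.solve_ik(position, orientation): joint angles nearest the present ones, or None.
- bot.get_obs(): the state.
- bot.read_camera(name): name is "scene" or "side" or "wrist"; returns the picture (420x560x3 uint8, red, green, blue); there is no depth.
- bot.camera_params(name): a dict with "intrinsics" (3x3 intrinsics, pixels), "D" ([k1, k2, p1, p2, k3] as OpenCV has them; the pictures are not rectified), "rvec" (rotation vector, rad) and "tvec" (3), from world to camera coordinates, as OpenCV has them. Camera axes: x right, y down, z forward; pixel columns grow to the right and rows downward; lengths in mm; the calibration is good to about 2 mm. A picture is of the moment at which its call begins: read the wrist's pose just before it. camera_params takes no time and is no camera call; for the wrist camera it gives the pose at the moment of the call.
A pose or a line that the arm cannot do raises bot.PlanningError and nothing moves.
- bot.job_done(): hands the job in, once; it reports no verdict.
The state is a dict: "clock": time; "joint_positions": joint angles; "qvel": joint speeds; "joint_efforts": joint torques, N m; "ee_pos": TCP position; "orientation": TCP orientation; "force": force on the tool from outside, world axes, zero at the start; "ft_torque": the same for the moment, N m; "grip_width": opening from 0.0 (shut) to 1.0 (fully open).
Only numpy, scipy, OpenCV 4.12 (cv2) and the standard library are available. Lean on these libraries where they do the work, as an engineer would, in place of code of your own. Each camera call takes 0.05 s, during which the arm holds its last target. There are 200 camera calls.

## Working session

There is one attempt and no reset: what is moved stays moved. The work goes in short steps, each a Python script; the robot and the scene stay as the last script left them, time stands still between calls to the robot, and variables do not carry over. Pictures are saved under pics/ and viewed, on a budget of 14 in all, crops included, one or two more only if the job needs it, and the job is handed in when it is done.

```bash
ls; mkdir -p pics; python3 - <<'E'
from cell import bot
import cv2
for n in("scene","side"):
    cv2.imwrite(f"pics/{n}0.png",bot.read_camera(n)[:,:,::-1])
    p=bot.camera_params(n); print(n,p)
print(bot.get_obs())
E
```

```text
pics
scene {'intrinsics': array([[496.93545083,   0.        , 267.28708098],
       [  0.        , 496.93545083, 204.42881607],
       [  0.        ,   0.        ,   1.        ]]), 'D': array([-0.07295098,  0.        ,  0.        ,  0.        ,  0.        ]), 'rvec': array([ 0.76636329,  2.51212405, -1.23565212]), 'tvec': array([ 401.7821644 ,  -75.0321478 , 1698.60414533])}
side {'intrinsics': array([[463.03605125,   0.        , 265.27996788],
       [  0.        , 463.03605125, 215.39869363],
       [  0.        ,   0.        ,   1.        ]]), 'D': array([-0.0503434,  0.       ,  0.       ,  0.       ,  0.       ]), 'rvec': array([ 0.16504572, -2.72413295,  1.4220131 ]), 'tvec': array([ 517.67869778,  138.92415496, 1302.06093944])}
{'clock': 0.1, 'joint_positions': array([-8.29654719e+01,  1.58438007e+01,  8.62864794e+01, -9.35538717e-04,
        7.79624821e+01, -6.93285763e+00]), 'qvel': array([ 0.01691903,  0.04633641, -0.27416778,  0.03474811,  0.07168906,
        0.00838685]), 'joint_efforts': array([ 1.28429932e-03, -4.05456698e+01, -2.37780315e+01,  7.02227606e-02,
        2.98769760e-02, -4.48717287e-05]), 'ee_pos': array([ 138.71358259, -557.50037426,  204.70355915]), 'orientation': array([-1.79907806e+02, -1.02890028e-02,  1.39675733e+01]), 'force': array([ 0.23333619, -0.67056752,  0.86499578]), 'ft_torque': array([0.00117559, 0.02029679, 0.01742273]), 'grip_width': 1.000043573676394}
```

View pics/scene0.png

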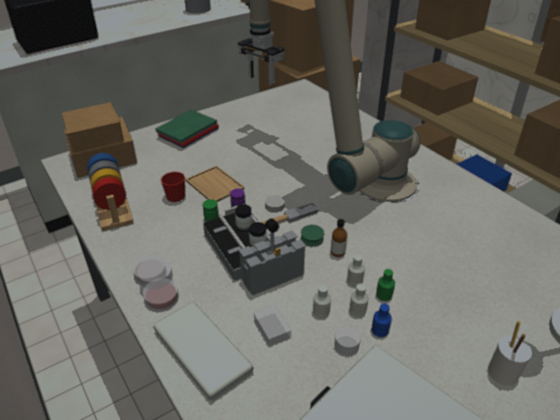

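View pics/side0.png

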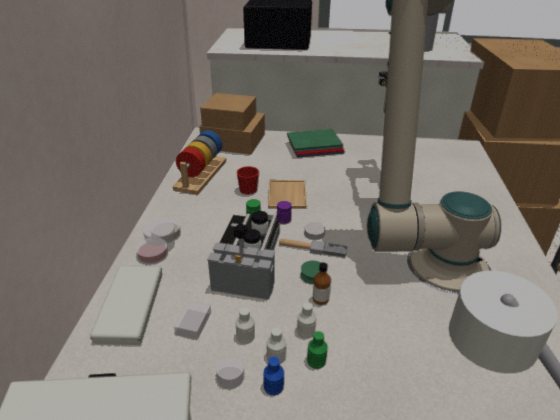

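Scene picture: the white bottles are at about (356,270), (359,300) and (322,301). The look-alikes are the green bottle (386,285), the blue bottle (381,320) and the amber glue (339,240). The black-lidded jars are on the deck at (244,215) and (258,232), with a green jar at (210,210) and a purple one at (238,197) beside it. The knob is at (272,227). Next, close crops.

```bash
python3 - <<'E'
import cv2
a=cv2.imread("pics/scene0.png")[175:325,185:385]; cv2.imwrite("pics/sc.png",cv2.resize(a,None,fx=4,fy=4,interpolation=cv2.INTER_CUBIC))
a=cv2.imread("pics/side0.png")[175:375,190:350]; cv2.imwrite("pics/si.png",cv2.resize(a,None,fx=3,fy=3,interpolation=cv2.INTER_CUBIC))
E
```

```text
(no output)
```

View pics/sc.png

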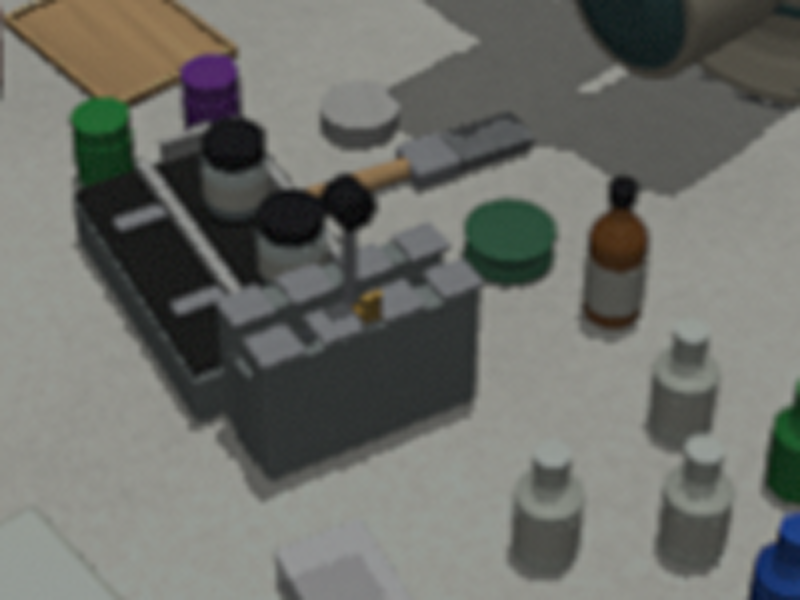

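View pics/si.png

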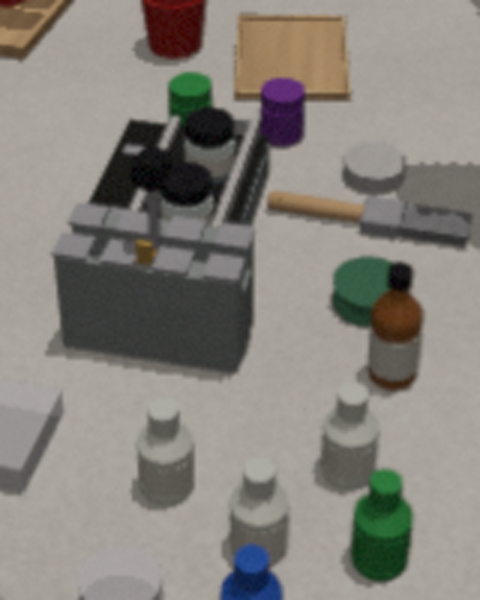

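```bash
cat > h.py <<'E'
import numpy as np, cv2
from cell import bot
def ray(n,px,p=None):
    p=p or bot.camera_params(n); R=cv2.Rodrigues(np.array(p["rvec"]))[0]
    u=cv2.undistortPoints(np.array([[px]],float),p["intrinsics"],p["D"])[0,0]
    return -R.T@p["tvec"], R.T@np.array([u[0],u[1],1])
def onz(n,px,z,p=None):
    c,d=ray(n,px,p); return (c+d*(z-c[2])/d[2])[:2]
def tri(a,b):
    c1,d1=ray("scene",a); c2,d2=ray("side",b)
    s=np.linalg.lstsq(np.c_[d1,-d2],c2-c1,rcond=None)[0]
    p,q=c1+s[0]*d1,c2+s[1]*d2
    return (p+q)/2,np.linalg.norm(p-q)
E
python3 - <<'E'
from h import *
np.set_printoptions(precision=1,suppress=True)
S=lambda x,y:(x/4+185-.4,y/4+175-.4); T=lambda x,y:(x/3+190-.3,y/3+175-.3)
P=dict(nearout=((480,280),(250,275)),farout=((265,362),(58,255)),farin=((222,300),(75,213)),nearin=((430,230),(252,230)),
knob=((348,203),(152,168)),clip=((369,305),(145,252)),jarA=((234,138),(210,125)),jarB=((291,208),(187,180)),
A=((690,332),(352,395)),B=((704,450),(260,470)),C=((552,457),(164,410)),purple=((210,75),(283,92)),green=((103,115),(190,85)),glue=((623,185),(400,272)))
for k,(a,b) in P.items(): print(k,*tri(S(*a),T(*b)),end='')
print()
for px in [(185,181),(215,166),(244,185),(215,203)]: print(onz("scene",px,12))
for px in [(237,17),(345,17),(350,95),(235,95)]: print(onz("side",T(*px),12))
E
```

```text
nearout [479.6 178.6  98.7] 2.6187469392185014farout [642.2 172.  103.4] 4.984535526025856farin [638.8 115.3 107.4] 10.398124447960667nearin [483.3 127.2 106. ] 0.4028999398831369knob [563.2 148.7 182.4] 1.3319846501827592clip [566.6 176.8 117.1] 3.16340481876777jarA [540.5 -33.1 103.1] 5.171151678716177jarB [549.3  56.8 104.3] 5.3743297073305225A [388.  286.3  82.9] 2.4983730489431784B [450.2 369.5  83.6] 1.913069985504916C [529.  319.3  82.2] 0.39874224672260666purple [ 482.7 -169.9   53.2] 2.103524719631737green [ 580.6 -165.3   58.5] 3.4173138420809113glue [356.  176.7 116.6] 3.6572502592534795
[ 566.6 -384.4]
[ 436.6 -407. ]
[ 412. -248.]
[ 541.  -216.3]
[ 557.6 -385.8]
[ 428.8 -400.4]
[ 414.1 -232.4]
[ 539.8 -218. ]
```

The lever is at 0 (middle), and the clip beside it appears to mark the middle notch. I'll check both with the wrist camera from close up.

```bash
cat >> h.py <<'E'
def wpic(name):
    p=bot.camera_params("wrist"); im=bot.read_camera("wrist")
    cv2.imwrite(f"pics/{name}.png",im[:,:,::-1]); np.save(f"pics/{name}.npy",p,allow_pickle=True); return p
def load(name): return np.load(f"pics/{name}.npy",allow_pickle=True).item()
def at(x,y,z,yaw): bot.move_to([x,y,z],[180,0,yaw])
def ln(x,y,z,v=150): bot.move_l([x,y,z],v=v)
E
python3 - <<'E'
from h import *
np.set_printoptions(precision=1,suppress=True)
at(440,-300,330,-4); at(520,100,330,-4)
p=wpic("w1");R=cv2.Rodrigues(p["rvec"])[0];print(-R.T@p["tvec"],R[2],p["intrinsics"][0],p["D"])
o=bot.get_obs();print(o["ee_pos"],o["orientation"],o["joint_positions"],o["clock"],o["force"])
E
```

```text
[590.7  94.7 509.1] [-0.2  0.  -1. ] [346.6   0.  278.2] [-0.  0.  0.  0.  0.]
[520.3  98.8 329.9] [180.   -0.   -4.1] [ 3.2  9.3 77.7 -0.  93.  97.3] 3.1917 [-1.7 -0.9  0. ]
```

View pics/w1.png

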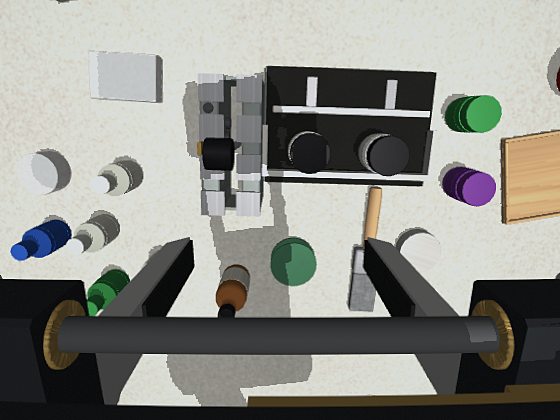

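The clip tab (200,148) stands beside the knob (218,152). The flat dark screw head (207,107) is at the far notch, so the middle notch is marked. Next I'll measure the mixer and throw the lever.

```bash
python3 - <<'E'
from h import *
np.set_printoptions(precision=1,suppress=True)
p=load("w1")
for n,px,z in [("no",(201,215),110),("ni",(262,214),110),("fo",(199,74),110),("fi",(263,74),110),("knob",(218,153),185),("clip",(200,148),132),("screw",(207,107),113),
 ("railL",(265,179),68),("railR",(423,184),68),("barL",(273,108),67),("barR",(430,115),67),("deckFL",(267,67),50),("deckFR",(435,73),50),("jarB",(309,152),110),("jarA",(387,155),110),
 ("C",(101,184),88),("B",(76,246),88)]: print(n,onz("wrist",px,z,p))
E
```

```text
no [489.4 193.9]
ni [485.6 121.1]
fo [647.8 176.9]
fi [642.6 107.3]
knob [566.6 152.2]
clip [569.4 180.4]
screw [612.3 171.6]
railL [520.6 116.3]
railR [500.  -87.8]
barL [607.7  99.5]
barR [586.6 -94.8]
deckFL [658.3 103.6]
deckFR [ 637.8 -107.2]
jarB [554.8  61.6]
jarA [545.3 -27.7]
C [532.2 319.4]
B [453.6 368.8]
```

```bash
cat >> h.py <<'E'
M=np.array([551.5,5.5]); YAW=-6.
_c,_s=np.cos(np.radians(YAW)),np.sin(np.radians(YAW)); RM=np.array([[_c,-_s],[_s,_c]])
def mx(x,y): return M+RM@np.array([x,y])
def knob(a): return [*mx(155*np.sin(a),145),30+155*np.cos(a)-19]
def throw(a0,a1,rel=True):
    k=knob(a0); at(k[0],k[1],k[2]+70,YAW); ln(*k)
    bot.close_gripper(12); print("grip",bot.get_obs()["grip_width"])
    for a in np.linspace(a0,a1,7)[1:]: ln(*knob(a),v=80)
    print("f",bot.get_obs()["force"])
    bot.let_go(); bot.pause(.2); k=bot.get_obs()["ee_pos"]; ln(k[0],k[1],k[2]+90)
E
python3 - <<'E'
from h import *
np.set_printoptions(precision=2,suppress=True)
throw(0,-.51)
at(500,40,350,-6)
wpic("w2"); print(bot.get_obs()["clock"])
at(380,300,350,-6); wpic("w3")
cv2.imwrite("pics/w23.png",cv2.resize(np.hstack([cv2.imread("pics/w2.png"),cv2.imread("pics/w3.png")]),(800,300),interpolation=cv2.INTER_AREA))
E
```

```text
grip 0.27468982484320603
f [-4.06  6.89 -0.77]
10.1167
```

View pics/w23.png

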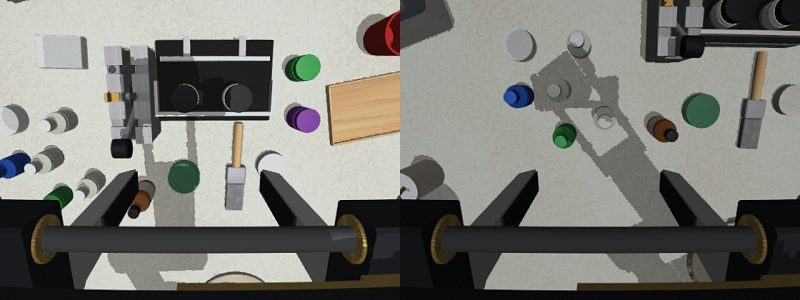

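The lever is at the open notch, with the knob close to the robot and the bar drawn back. Now I'll locate the rest from these images and move the jars.

```bash
cat >> h.py <<'E'
def pick(x,y,z,yaw,f=25,up=220):
    at(x,y,up,yaw); ln(x,y,z+40,v=250); ln(x,y,z,v=100); bot.close_gripper(f)
    w=bot.get_obs()["grip_width"]*94; ln(x,y,up,v=200); print("width",w,bot.get_obs()["grip_width"]*94); return w
def place(x,y,z,yaw,up=220):
    at(x,y,up,yaw); ln(x,y,z+30,v=250); ln(x,y,z,v=40)
    print("f",bot.get_obs()["force"]); bot.let_go(); bot.pause(.2); ln(x,y,up,v=250)
E
python3 - <<'E'
from h import *
np.set_printoptions(precision=1,suppress=True)
p=load("w3")
for n,px,z in [("C",(248,58),88),("B",(214,125),88),("A",(281,161),88),("green",(232,182),88),("blue",(160,134),88),("glue",(380,188),120)]: print(n,onz("wrist",px,z,p))
p=load("w2"); 
for n,px in [("t1",(459,120)),("t2",(468,203))]: print(n,onz("wrist",px,12,p))
T=np.array([487,-311]);t=np.radians(8);RT=np.array([[np.cos(t),-np.sin(t)],[np.sin(t),np.cos(t)]])
for jy,ty in ((-34,-40),(56,40)):
    w=pick(*mx(-2.5,jy),72,84)
    if w<35: print("missed"); break
    place(*(T+RT@[0,ty]),28,84)
at(440,-260,300,-6); wpic("w4"); print(bot.get_obs()["clock"])
E
```

```text
C [528.1 320.7]
B [455.1 372.2]
A [402.  294.1]
green [381.8 359.6]
blue [451.5 441.2]
glue [361.2 178.9]
t1 [ 545.4 -228.6]
t2 [ 418.5 -245.2]
width 47.407372933030054 47.287585595601165
f [ 0.7  0.7 -0.7]
width 47.425803108939945 47.19181543135358
f [ 0.3 -1.  -1.7]
31.6917
```

View pics/w4.png

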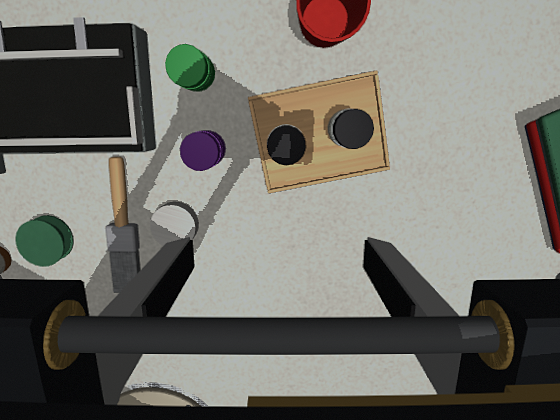

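Both jars stand upright on the tray. Bottle A's two estimates differ by 16 mm, so it may have been knocked. A fresh look will settle it.

```bash
python3 - <<'E'
from h import *
at(380,300,330,-6); wpic("w5"); print(bot.get_obs()["clock"])
E
```

```text
33.775
```

View pics/w5.png

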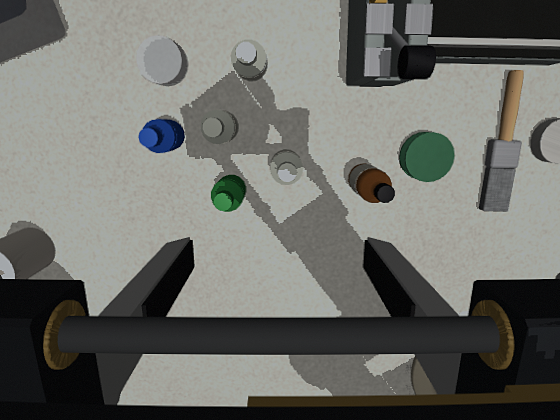

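```bash
python3 - <<'E'
from h import *
np.set_printoptions(precision=1,suppress=True)
p=load("w5"); ref=cv2.imread("pics/w5.png").astype(float)
B=dict(A=(287,172),C=(246,51),B=(213,127)); plan=[("A",-68,84),("C",0,84),("B",68,50)]
left=list("ACB")
for n,dy,yaw in plan:
    if n!="A":
        at(380,300,330,-6); bot.pause(.3); bot.read_camera; wpic("chk"+n); im=cv2.imread(f"pics/chk{n}.png").astype(float)
        d={k:np.abs(im-ref)[B[k][1]-20:B[k][1]+20,B[k][0]-20:B[k][0]+20].mean().round(1) for k in left}
        print("diff",d)
        if max(d.values())>12: print("CHANGED, stop"); break
    x,y=onz("wrist",B[n],88,p); print(n,x,y)
    w=pick(x,y,22,yaw)
    if w<35: print("missed"); break
    place(*mx(-3,dy),73,84); left.remove(n); print("clock",bot.get_obs()["clock"])
E
```

```text
A 390.41903528953753 288.0077337407926
width 43.46087702986632 43.49249256161392
f [-0.6  0.3 -1.3]
clock 43.2833
diff {'C': np.float64(4.1), 'B': np.float64(2.6)}
C 532.7021110767648 320.54645547856694
width 43.59405325708654 43.73758423207211
f [-0.2  1.7 -2. ]
clock 54.9833
diff {'B': np.float64(2.7)}
B 453.1249818895698 370.0206035555223
width 43.575902992394745 43.64029864459498
f [ 0.8 -0.7 -1.4]
clock 66.0
```

```bash
python3 - <<'E'
from h import *
at(500,0,340,-6); wpic("w6")
E
```

```text
(no output)
```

View pics/w6.png

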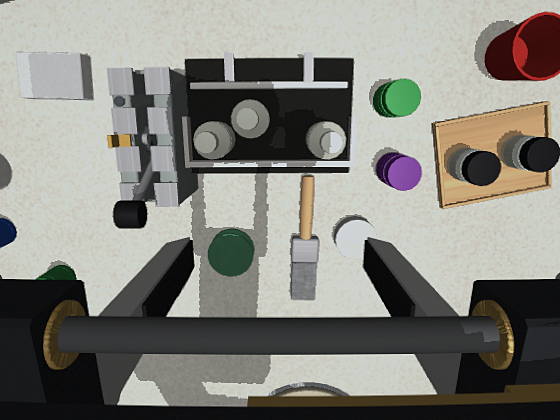

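The third bottle is on the deck, but the middle one was knocked aside: its cap is at (245,118), near the bar. I'll regrasp it and put it back in line.

```bash
python3 - <<'E'
from h import *
np.set_printoptions(precision=1,suppress=True)
p=load("w6"); r={}
for n,px in [("mid",(244,118)),("left",(205,143)),("right",(333,141))]:
    w=onz("wrist",px,138,p); r[n]=w; print(n,w,RM.T@(w-M))
m=RM.T@(r["mid"]-M)
print("fingers clearance y", 68-22-m[1]-8)
if 68-22-m[1]-8>4 and -20<m[0]<45:
    w=pick(*r["mid"],73,84)
    if w>35: place(*mx(-3,0),73.5,84)
at(500,0,340,-6); wpic("w7"); print(bot.get_obs()["clock"])
E
```

```text
mid [577.3  29.3] [23.1 26.4]
left [555.7  74.6] [-3.1 69.2]
right [543.5 -63.2] [ -0.8 -69.2]
fingers clearance y 11.631471315588552
width 43.78786490002633 43.762519071129226
f [-0.1  0.6 -1.4]
76.575
```

View pics/w7.png

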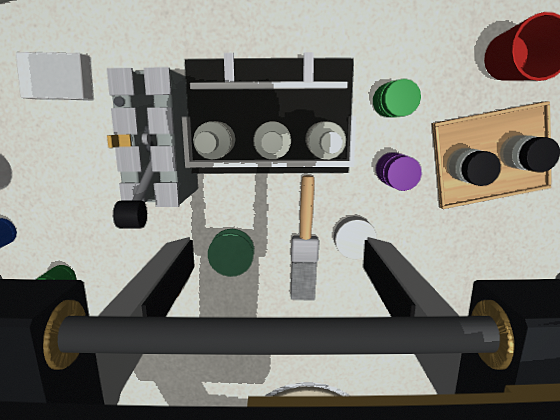

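All three bottles now stand in line. Next I'll throw the lever to the middle notch.

```bash
python3 - <<'E'
from h import *
np.set_printoptions(precision=2,suppress=True)
throw(-.5,.01)
at(500,0,340,-6); bot.pause(.5); wpic("w8"); print(bot.get_obs()["clock"])
E
```

```text
grip 0.2740826945882346
f [ 4.67  5.23 -3.65]
84.35
```

View pics/w8.png

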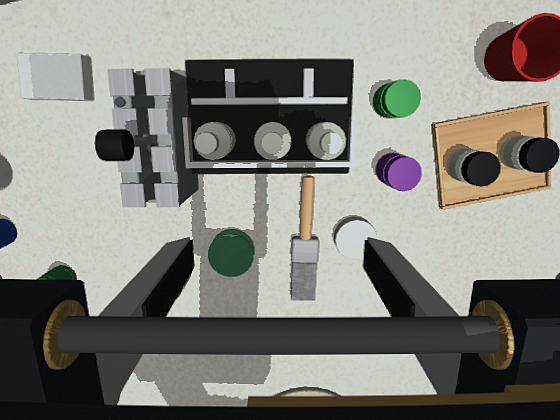

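```bash
python3 - <<'E'
from h import *
w=onz("wrist",(115,145),185,load("w8")); print(RM.T@(w-M), RM.T@(onz("wrist",(250,101),67,load("w8"))-M))
bot.job_done(); print(bot.get_obs()["clock"])
E
```

```text
[ -1.21016811 146.70129088] [45.35962428 25.52858158]
the job is handed in; nothing more can be done
the job is handed in; nothing more can be done
```

The changeover is done and handed in at about 84 s on the robot clock, inside the 210 s limit. No verdict is reported back.

- **Lever, opening:** I threw it into the open notch first.
- **Jars:** both stand upright on the tray.
- **Bottles:** all three white bottles stand on the deck in line between the front rail and the bar. The middle one was knocked aside after I placed it, so I regrasped it and put it back.
- **Lever, closing:** the clip marks the middle notch, so I threw the lever there and let go.

**Last checks:** in the final picture the knob measures about 1 mm from the middle position. The bar's edge reads 45 mm against its 42 mm inner face, which also fits the middle notch. The bystanders in view had not moved. I did not take a last look at the area on the robot's left, where the bottles started. The only disagreement was one bottle's first position estimates, about 16 mm apart; a fresh look settled it before I grasped it.

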